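# Push the green compound bar home in the bench stop

## Robot

A 6-joint arm with a two-finger parallel gripper is mounted at the origin on a cart in front of the work surface, level with it; the furniture and walls round the work are solid. World frame = base frame: x ahead of the robot, y to its left, z up, the work surface at z = 0. Lengths are in m, angles in rad, forces in N, time in s.
With the tool pointing down it reaches from about 0.25 to 0.725 m from the base axis. Payload 9.7 kg.
Tool frame: the origin (TCP) lies midway between the tips of the shut fingers; the grasp point (between the pads) lies 19 mm behind it (manip.grip_depth is the distance from the TCP to the grasp point, in m); z points along the fingers, y is the line along which they close (so a half turn about z gives the same grasp; the last joint's range is limited). The gripper opens to 85 mm and grips with 20 to 120 N. Pads are 22 mm wide; open, the fingers measure 114 mm over their backs; the gripper's body (76 mm by 85 mm) begins 54 mm behind the grasp point. The pads swing forward as they close: fully open they stand 13 mm farther back than shut.
Start: joints at [1.166, 0.087, 0.176, 1.66, 0, 1.571], TCP at [0.217, 0.506, 0.231] pointing down, gripper open.
Joint ranges: [-3.13, 3.13], [-0.85, 1.81], [-1.15, 1.24], [-2.2, 2.28], [-1.44, 1.52], [-3.14, 3.14]. Speed limits (rad/s): [2.22, 2.22, 2.57, 3.14, 3.14, 3.14].

## Interface

Orientations are given as a unit quaternion [w, x, y, z].
In Python, from plant import status, cams, order, search_frame, landmark_of, manip gives the robot as it stands.
- The arm moves only by the shell command python3 -m jog 'ROWS' [FORCE]. ROWS is a JSON object whose one key "commands" holds a list of rows, each an object with "twist": the turn, a rotation vector about the world's x, y, z in rad, a list of three; "xyz": the shift along the world's x, y, z in cm, a list of three; "fingers": the finger opening in cm, from 0 to 8.54. In form: {"commands": [{"twist": [rx, ry, rz], "xyz": [tx, ty, tz], "fingers": fingers}, ...]}. A call has 1 to 8 rows; each row shifts and turns the commanded pose from where the row before left it; what a row does not reach is not made up. A row lasts 1/12 s, in which the tool goes at most 41.7 mm and 7.16 degrees, less where a joint would pass 70% of its speed; a pose out of reach is approached as far as the arm can. A call is refused whole if a number of a shift passes 4.17 or a number of a turn 0.125, either way. A call with a gripper value outside its range is refused whole. The fingers move at their own pace and stop on an object; FORCE is the grip in N (left out, the last holds). Time passes only in rows, so rows that do not move let the fingers close. It gives the time, the measured TCP pose, the force, the opening and the grip force at its end, in the units of the state.
- status.observe(): the state, without advancing time (a new reading comes with each control period).
- cams.snapshot(name): name is "scene" or "top"; returns a dict with "color" (420x560x3 uint8, red, green, blue), "mtx" (3x3 intrinsics, pixels), "R" (3x3) and "t" (3): a world point X has camera coordinates R X + t. Camera axes: x right, y down, z forward; pixel columns grow to the right and rows downward; lengths in m; the calibration is good to about 2 mm. A picture is of the moment at which its call begins. There is no depth.
- order.hand_in(): hands the job in; it is judged then, once.
Trained networks look in the newest picture that a camera, given by its name, has taken for a name from the list of things; names that differ only in an ending like _2 or _b are one class to them, and where a whole thing is asked for, a point or a joint stands for the part that bears it (a point fixed in the world has none). Each returns a list of dicts, best first, with "score" (0 to 1); they miss things now and then, are a little off and sometimes report something else, mostly with a low value. They report only what shows in the picture. A call takes as long as a camera call.
- search_frame(camera, target): "centre" ([row, column] in pixels, amid what is visible of it).
- landmark_of(camera, target): "centre" ([row, column] in pixels: a listed point, or the origin of a listed thing).
The state is a dict: "clock": time; "q": joint angles; "qvel": joint speeds; "joint_efforts": joint torques, N m; "tool_pos": TCP position; "tool_rot": TCP orientation; "wrist_force": force on the tool from outside, world axes, zero at the start; "torque": the same for the moment, N m; "gripper_width": finger opening in m; "finger_force": force on a finger pad.
Only numpy, scipy, OpenCV 4.12 (cv2) and the standard library are available. Lean on these libraries where they do the work, as an engineer would, in place of code of your own. Each camera call takes 0.05 s, during which the arm holds its last target. There are 200 camera calls.

## Task

Put the green polishing-compound bar in its working place in the L-shaped steel bench stop: push it along the worktop with the fingertips until one long side lies flat along the long rail and one end is up against the end stop, then move clear of it. Only push it: do not take it between the fingers, lift it or tip it. Leave the white bar and the other loose things where they are.

Things in the scene. Friction and masses are not known exactly. Their poses are not given: they have to be found in the camera images.
- bench_stop: L-shaped steel bench stop with screw heads, fixed, 20 mm high. Origin: inner corner at worktop level, z up. Long rail: inner face is the plane x = 0, from the corner to y = -300 mm; 22 mm thick (x 0 to 22). End stop: inner face is the plane y = 0, from the corner to x = -61 mm; 22 mm thick (y 0 to 22). The bar belongs in the -x, -y corner, lengthwise along y, so its centre ends at x -17, y -44 mm.
- green_bar: green bar of polishing compound, a block 34 x 88 x 28 mm (x, y, z), top edge worn down at one end; loose, 0.1 to 0.22 kg. Origin: centre of its underside; y along its length, z up. Starts on the stop's -x, -y side, about 65 to 90 mm from the rail, 85 to 255 mm from the end stop, turned up to 0.3 rad from the rail.
- white_bar: white bar of polishing compound, 32 x 72 x 26 mm (x, y, z), loose, lying 110 mm or more from the green bar (centre to centre) on the same side of the stop; to be left alone. Origin: centre of its underside; y along its length.
- felt_bob: grey felt bob on a steel pin, 21 x 62 x 21 mm (x, y, z), lying loose behind the long rail; to be left alone. Origin: centre of its underside.
- loose_stone: rough turquoise stone, 19 x 31 x 20 mm (x, y, z), lying loose on the worktop beyond the end stop; to be left alone. Origin: centre of its underside.
- powder_pot: white pot with a blue lid, 56 mm across and 52 mm high, standing loose on the left part of the worktop; to be left alone. Origin: centre of its underside.
- lamp_shade (a point): obstacle: centre of the lower rim of the fixed round lamp shade that hangs behind the rail, about 190 mm across, from this height (330 mm) to about 480 mm above the worktop; keep the wrist clear of it.
- mesh_guard (a point): obstacle: middle of the top edge of the dark mesh guard in front of the polishing lathe, an upright fixed sheet about 320 mm wide along world y and 50 mm deep, its top at 320 mm; the lathe stands behind it. Swing the arm past on the robot's side of it.

How it is judged:
At the end, for the whole second after the job is handed in: The green bar lies flat and at rest in the corner of the bench stop: its long side within about 3.5 mm of the long rail's inner face and within 0.05 rad of parallel to it, its end within about 4 mm of the end stop (x of green_bar in the frame of bench_stop between -0.0205 and -0.0145 m and y of green_bar in the frame of bench_stop between -0.048 and -0.0415 m and angle between the y axis of green_bar and the y axis of bench_stop, either way round below 0.05 rad and height (world z) of green_bar below 0.004 m and angle between green_bar's own z axis and vertical below 0.06 rad and linear speed of green_bar below 0.01 m/s); the robot touches nothing.
It fails at once if the green bar is lifted off the worktop (more than 8 mm) or tipped (more than 0.2 rad) (height (world z) of green_bar above 0.008 m or angle between green_bar's own z axis and vertical above 0.2 rad).
It fails at once if the green bar is taken between the fingers (the gripper straddles it, with the fingertips below its top) (x of the grasp point in the frame of green_bar between -0.015 and 0.015 m and y of the grasp point in the frame of green_bar between -0.042 and 0.042 m and z of the grasp point in the frame of green_bar below 0.039 m).
It fails at once if the white bar is moved more than 15 mm (distance of white_bar from where it was at the start of the episode above 0.015 m).
It fails at once if the felt bob, the loose stone or the powder pot is moved more than 15 mm (distance of any of felt_bob, loose_stone, powder_pot from where it was at the start of the episode above 0.015 m).
It also fails if it takes over 58 s, if anything falls off the work surface, if the arm or the gripper's body presses on something with over 40 N, if the wrist force passes 120 N, or if a joint passes its speed limit or range.

## Working session

There is one attempt and no reset: what is moved stays moved. The work goes in short steps, Python scripts to look and compute and a shell command to move; the robot and the scene stay as the last step left them, time stands still between calls to the robot, and variables do not carry over. Pictures are saved under pics/ and viewed, at most 10 in all, crops included, and the job is handed in when it is done.

```bash
mkdir -p pics
cat > h.py <<'E'
import numpy as np, cv2
from plant import status, cams, order, search_frame, landmark_of, manip
def snap(n,f=None):
    s=cams.snapshot(n)
    if f: cv2.imwrite(f'pics/{f}.png',s['color'][:,:,::-1])
    return s
def ray(s,rc,z=0.):
    d=s['R'].T@np.linalg.inv(s['mtx'])@np.array([rc[1],rc[0],1.]); c=-s['R'].T@s['t']
    return c+d*(z-c[2])/d[2]
def pix(s,X):
    p=s['mtx']@(s['R']@np.array(X)+s['t']); return p[1]/p[2],p[0]/p[2]
E
python3 - <<'E'
from h import *
np.set_printoptions(precision=4,suppress=True)
for n in ['scene','top']:
    s=snap(n,n+'0'); print(n,'cam',-s['R'].T@s['t'])
    for t in ['bench_stop','green_bar','white_bar','felt_bob','loose_stone','powder_pot','lamp_shade','mesh_guard']:
        z={'lamp_shade':.33,'mesh_guard':.32}.get(t,0)
        for r in landmark_of(n,t)[:2]: print(t,round(r['score'],2),np.round(r['centre'],1),ray(s,r['centre'],z)[:2])
o=status.observe();print(o['clock'],o['tool_pos'],o['tool_rot'],o['wrist_force'],o['gripper_width'])
E
```

```text
scene cam [ 0.0764 -0.9686  0.9619]
bench_stop 0.31 [304.8 278.7] [ 0.4715 -0.2316]
green_bar 0.67 [302.4 277.6] [ 0.4731 -0.2218]
white_bar 0.85 [332. 312.] [ 0.5058 -0.3646]
felt_bob 0.55 [284.8 327. ] [ 0.6446 -0.2353]
loose_stone 0.58 [265.4 251.3] [ 0.4734 -0.0373]
loose_stone 0.4 [288.1 330.6] [ 0.6465 -0.2526]
powder_pot 0.65 [221.3 238.5] [0.5355 0.2053]
lamp_shade 0.33 [332.4 311.4] [ 0.357 -0.572]
mesh_guard 0.76 [150.9 239.3] [0.5419 0.1626]
mesh_guard 0.46 [271.5 279.5] [ 0.387  -0.3949]
top cam [ 0.3614 -0.0512  1.3401]
bench_stop 0.84 [235.3 283.8] [ 0.5493 -0.106 ]
green_bar 0.91 [262.7 323. ] [ 0.4743 -0.2078]
white_bar 0.65 [249.4 376.7] [ 0.5066 -0.3526]
felt_bob 0.61 [235.6 285.9] [ 0.5484 -0.1116]
felt_bob 0.55 [203.7 331.8] [ 0.633  -0.2383]
loose_stone 0.62 [263.8 254.2] [ 0.4751 -0.0259]
powder_pot 0.57 [263.6 254.4] [ 0.4757 -0.0265]
lamp_shade 0.32 [265.6 255.8] [ 0.4435 -0.0353]
mesh_guard 0.57 [217.5 155.7] [0.5461 0.1671]
0.9 [0.2166 0.5055 0.2313] [-0.      0.201   0.9796  0.    ] [1.4436 0.1298 0.1306] 0.08523705886005041
```

View pics/top0.png

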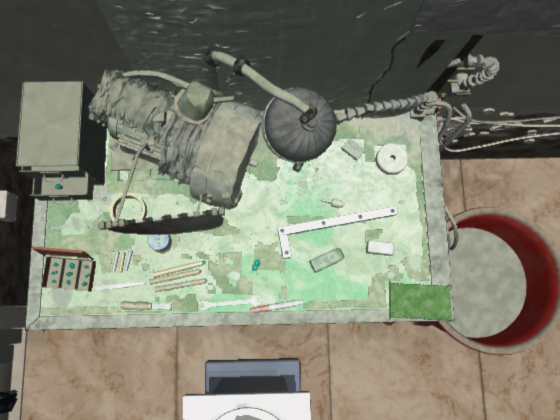

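View pics/scene0.png

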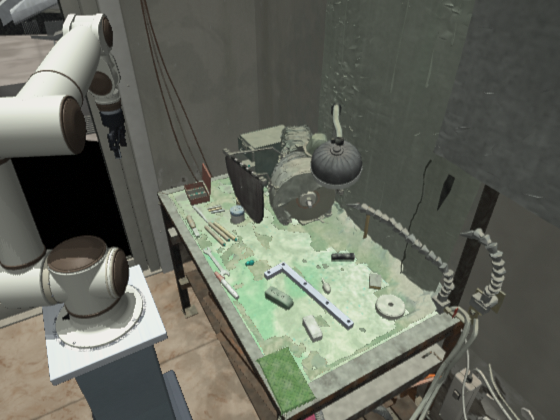

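The top view shows the stop's corner near (284,232), the rail running to (395,210), the end stop to (287,256), the green bar at (327,260) and the white bar at (380,248). The scene view agrees, and the lamp is well behind the rail. Next I'll measure by segmentation.

```bash
cat >> h.py <<'E'
def crop(s,f,r0=190,r1=285,c0=240,c1=410,k=4.7,draw=[]):
    im=cv2.resize(s['color'][r0:r1,c0:c1,::-1],None,fx=k,fy=k,interpolation=cv2.INTER_CUBIC)
    for poly,col in draw:
        P=np.array([[(pix(s,X)[1]-c0+.5)*k,(pix(s,X)[0]-r0+.5)*k] for X in poly]).astype(int)
        cv2.polylines(im,[P],True,col,1)
    cv2.imwrite(f'pics/{f}.png',im)
def box(o,yaw,x0,x1,y0,y1,z):
    c,n=np.cos(yaw),np.sin(yaw)
    return [(o[0]+c*x-n*y,o[1]+n*x+c*y,z) for x,y in [(x0,y0),(x1,y0),(x1,y1),(x0,y1)]]
E
python3 - <<'E'
from h import *
s=snap('top')
im=s['color'][190:285,240:410].astype(int)
m=((im.min(2)>195)&(im.max(2)-im.min(2)<25)).astype(np.uint8)
n,l,st,ce=cv2.connectedComponentsWithStats(m)
for i in range(1,n):
    if st[i,4]>25:
        p=np.argwhere(l==i)+[190,240]
        W=np.array([ray(s,q,.02)[:2] for q in p]).astype(np.float32)
        print(st[i],cv2.minAreaRect(W))
# pixel sections: gradient of green bar vs bg
print(im[40:85:3,70:108:4].tolist()[5])
O=ray(s,(232+3,284+4),.02)
crop(s,'crop0',draw=[])
E
```

```text
[ 0  0  6 21 56] ((0.6436357498168945, 0.0027181562036275864), (0.011745615862309933, 0.05496510863304138), 85.39302825927734)
[  6   0  14  15 111] ((0.6525364518165588, -0.022273484617471695), (0.024419769644737244, 0.04707511514425278), 67.9644775390625)
[  38    0  119   68 1564] ((0.5864461660385132, -0.2445586919784546), (0.08829693496227264, 0.3341594636440277), 20.828636169433594)
[31  2  6  9 28] ((0.653640866279602, -0.07937602698802948), (0.018470967188477516, 0.015628723427653313), 24.872278213500977)
[27 22 10 14 42] ((0.5926578044891357, -0.07205521315336227), (0.03931339085102081, 0.011785576120018959), 32.09458541870117)
[153  27   7  13  40] ((0.574133574962616, -0.40230539441108704), (0.028821242973208427, 0.01704600267112255), 22.837427139282227)
[158  34  12  14  83] ((0.5529334545135498, -0.4224076271057129), (0.029150614514946938, 0.035980477929115295), 85.69230651855469)
[128  51  27  13 256] ((0.5108575820922852, -0.3600814938545227), (0.0676032155752182, 0.027617987245321274), 81.69245910644531)
[[190, 221, 184], [189, 223, 185], [179, 218, 178], [178, 219, 178], [180, 218, 180], [196, 226, 190], [187, 213, 177], [200, 221, 188], [206, 226, 195], [203, 224, 191]]
```

View pics/crop0.png

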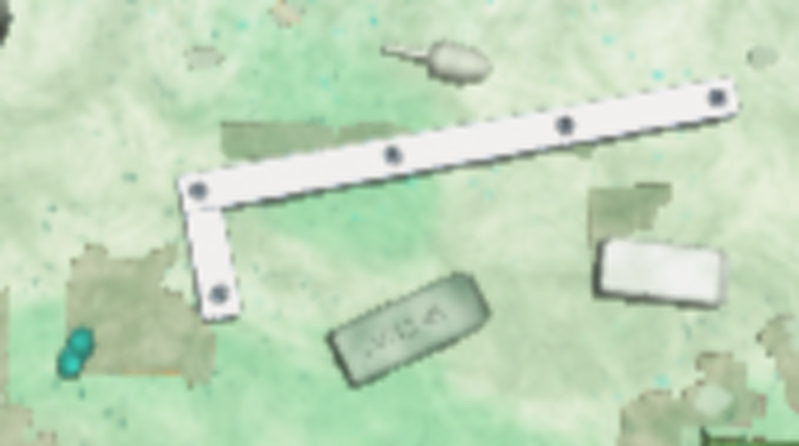

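The crop shows the rail's inner edge from about (221,210) to (739,115), the end stop's lower corner at (240,315), and the green bar's corners near (328,333), (470,272), (490,310) and (357,387). I'll convert these to world positions and check them with an overlay.

Run:
```python
from h import *
s=snap('top')
k=4.7
def W(x,y,z): return ray(s,(y/k-.5+190,x/k-.5+240),z)[:2]
a,b=W(221,210,.02),W(737,114,.02); e=W(240,316,.02)
d=a-b; yaw=np.arctan2(-d[0],d[1]); print('corner',a,'rail yaw',yaw,np.linalg.norm(d),'end', e, np.linalg.norm(e-a), np.arctan2((a-e)[1],(a-e)[0]))
w=[W(*p) for p in [(598,271,.026),(604,238,.026),(724,248,.026),(721,303,.026)]]; print('white',np.mean(w,0),w)
g=[W(335,335,.028),W(470,273,.028),W(490,308,.022),W(361,381,.028)]
print('green corners',g); gc=np.mean(g,0); dd=(g[0]+g[3]-g[1]-g[2]); gy=np.arctan2(-dd[0],dd[1]); print(gc,gy)
gc=np.array([.4755,-.2105])if 0 else gc
crop(s,'crop1',draw=[(box(a,yaw,0,22e-3,-.3,.022,.02),(0,0,255)),(box(a,yaw,-.061,0.022,0,.022,.02),(0,0,255)),(box(gc,gy,-.017,.017,-.044,.044,.028),(255,0,0)),(box(gc,gy,-.017,.017,-.044,.044,0),(255,0,255))])
```

```text
corner [ 0.54936366 -0.11240415] rail yaw 0.16549771088529067 0.29809757050593705 end [ 0.48985332 -0.12134575] 0.06017834156506059 0.1491373037963194
white [ 0.51285487 -0.35672161] [array([ 0.51019637, -0.32092679]), array([ 0.52857558, -0.32536546]), array([ 0.5216366 , -0.39219445]), array([ 0.49101092, -0.38839975])]
green corners [array([ 0.47753905, -0.17300424]), array([ 0.51029073, -0.24922277]), array([ 0.4912547, -0.2603328]), array([ 0.45204713, -0.18637781])]
[ 0.4827829  -0.21723441] 0.4468484908329648
```

View pics/crop1.png

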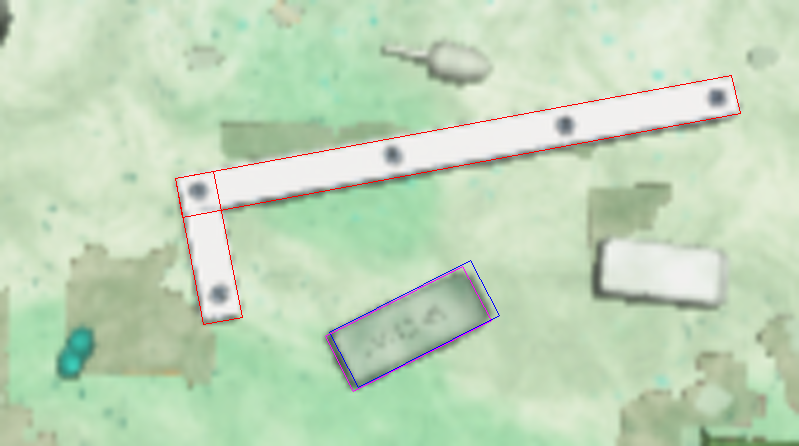

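```bash
R='placeholder'; python3 -m jog '{"commands":[{"twist":[0,0,0.03],"xyz":[1,-3.8,-0.5],"fingers":4},{"twist":[0,0,0.03],"xyz":[1,-3.8,-0.5],"fingers":4},{"twist":[0,0,0.03],"xyz":[1,-3.8,-0.5],"fingers":4},{"twist":[0,0,0.03],"xyz":[1,-3.8,-0.5],"fingers":4},{"twist":[0,0,0.03],"xyz":[1,-3.8,-0.5],"fingers":4},{"twist":[0,0,0.03],"xyz":[1,-3.8,-0.5],"fingers":4},{"twist":[0,0,0.03],"xyz":[1,-3.8,-0.5],"fingers":4},{"twist":[0,0,0.03],"xyz":[1,-3.8,-0.5],"fingers":4}]}'
python3 -m jog '{"commands":[{"twist":[0,0,0.03],"xyz":[1,-3.8,-0.5],"fingers":4},{"twist":[0,0,0.03],"xyz":[1,-3.8,-0.5],"fingers":4},{"twist":[0,0,0.03],"xyz":[1,-3.8,-0.5],"fingers":4},{"twist":[0,0,0.03],"xyz":[1,-3.8,-0.5],"fingers":4},{"twist":[0,0,0.03],"xyz":[1,-3.8,-0.5],"fingers":4},{"twist":[0,0,0.03],"xyz":[1,-3.8,-0.5],"fingers":4},{"twist":[0,0,0.03],"xyz":[1,-3.8,-0.5],"fingers":4},{"twist":[0,0,0.03],"xyz":[1,-3.8,-0.5],"fingers":4}]}'
python3 - <<'E'
from h import *
s=snap('top')
o=status.observe(); q=o['tool_rot']
from scipy.spatial.transform import Rotation as Ro
M=Ro.from_quat([q[1],q[2],q[3],q[0]]).as_matrix(); print(o['clock'],o['tool_pos'],M[:,1],M[:,2],o['q'],o['gripper_width'])
print('lamp',ray(s,(122,299),.45))
E
```

```text
clock: 1.67
tool_pos: [0.2965, 0.1999, 0.1912]
tool_rot: [0.0, 0.081, 0.997, 0.0]
wrist_force: [1.7, -0.2, 1.2]
gripper_width: 0.0398
finger_force: 0.0
clock: 2.33
tool_pos: [0.3766, -0.1047, 0.1514]
tool_rot: [0.001, -0.038, 0.999, -0.0]
wrist_force: [2.5, 1.2, 0.8]
gripper_width: 0.0401
finger_force: 0.0
2.3833 [ 0.37751819 -0.10975161  0.14999105] [-0.07520104  0.9971652  -0.00252289] [ 4.64387943e-04 -2.49503009e-03 -9.99996780e-01] [-0.2812761  -0.3072478  -0.34043933  1.53646608 -0.00226808 -0.35655007] 0.039802004921677736
lamp [ 0.69771531 -0.12134147  0.45      ]
```

```bash
python3 -m jog '{"commands":[{"twist":[0,0,0.0225],"xyz":[1.0,-2.8,-1],"fingers":4},{"twist":[0,0,0.0225],"xyz":[1.0,-2.8,-1],"fingers":4},{"twist":[0,0,0.0225],"xyz":[1.0,-2.8,-1],"fingers":4},{"twist":[0,0,0.0225],"xyz":[1.0,-2.8,-1],"fingers":4},{"twist":[0,0,0],"xyz":[0,0,-2],"fingers":4},{"twist":[0,0,0],"xyz":[0,0,-2],"fingers":4},{"twist":[0,0,0],"xyz":[0,0,0],"fingers":4},{"twist":[0,0,0],"xyz":[0,0,0],"fingers":4}]}'
cat >> h.py <<'E'
def st(C=(.5493,-.1115),yaw=.16):
    from scipy.spatial.transform import Rotation as Ro
    o=status.observe(); q=o['tool_rot']; M=Ro.from_quat([q[1],q[2],q[3],q[0]]).as_matrix()
    d=np.array(o['tool_pos'][:2])-C; c,n=np.cos(yaw),np.sin(yaw)
    print(round(o['clock'],2),'tcp',np.round(o['tool_pos'],4),'stop-frame mm',np.round([1e3*(c*d[0]+n*d[1]),1e3*(-n*d[0]+c*d[1])],1),'yaw',round(np.arctan2(-M[0,1],M[1,1]),3),'tilt',np.round(M[:2,2],3),'F',np.round(o['wrist_force'],1),o['gripper_width'])
E
python3 - <<'E'
from h import *
st(); s=snap('top'); crop(s,'crop2')
a=snap('scene'); crop(a,'crop2s',230,350,220,370,5)
for n in ['top','scene']:
  for t in ['bench_stop','green_bar']:
    print(n,t,[(round(r['score'],2),ray(a if n=='scene' else s,r['centre'])) for r in landmark_of(n,t)[:1]])
E
```

```text
clock: 3.05
tool_pos: [0.416, -0.2141, 0.0708]
tool_rot: [-0.001, -0.082, 0.997, 0.001]
wrist_force: [-0.0, 0.0, 0.0]
gripper_width: 0.0401
finger_force: 0.0
3.05 tcp [ 0.416  -0.2141  0.0708] stop-frame mm [-148.  -80.] yaw 0.165 tilt [-0.002  0.001] F [-0.  0.  0.] 0.04011131111589809
top bench_stop [(0.6, array([ 0.55334281, -0.10795807,  0.        ]))]
top green_bar [(0.8, array([ 0.47236489, -0.21088905,  0.        ]))]
scene bench_stop [(0.64, array([ 0.47417149, -0.22236668,  0.        ]))]
scene green_bar []
```

View pics/crop2s.png

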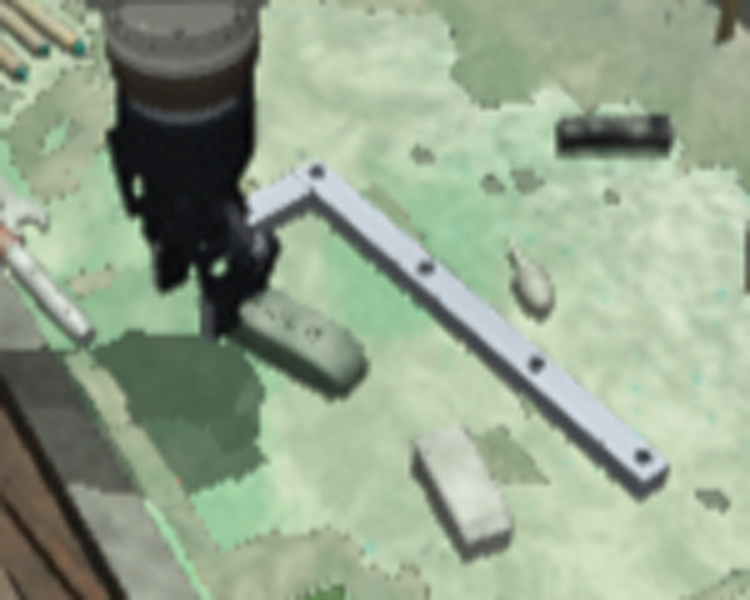

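The fingers are about 70 mm above the worktop on the robot side of the bar, with the bar's near end at (250,310) in the crop. The way down is clear.

```bash
python3 -m jog '{"commands":[{"twist":[0,0,0],"xyz":[0,-0.6,-2],"fingers":4},{"twist":[0,0,0],"xyz":[0,0,-2],"fingers":4},{"twist":[0,0,0],"xyz":[0,0,-1.3],"fingers":4},{"twist":[0,0,0],"xyz":[0,0,-0.8],"fingers":4},{"twist":[0,0,0],"xyz":[0,0,0],"fingers":4},{"twist":[0,0,0],"xyz":[0,0,0],"fingers":4}]}'
python3 -m jog '{"commands":[{"twist":[0,0,0],"xyz":[0.8,0.13,0],"fingers":4},{"twist":[0,0,0],"xyz":[0.8,0.13,0],"fingers":4},{"twist":[0,0,0],"xyz":[0.6,0.1,0],"fingers":4},{"twist":[0,0,0],"xyz":[0.6,0.1,0],"fingers":4},{"twist":[0,0,0],"xyz":[0.6,0.1,0],"fingers":4},{"twist":[0,0,0],"xyz":[0.6,0.1,0],"fingers":4},{"twist":[0,0,0],"xyz":[0.6,0.1,0],"fingers":4},{"twist":[0,0,0],"xyz":[0,0,0],"fingers":4}]}'
python3 - <<'E'
from h import *
st(); s=snap('top','t3'); crop(s,'crop3')
print([(round(r['score'],2),ray(s,r['centre'])) for r in landmark_of('top','green_bar')[:1]])
E
```

```text
clock: 3.85
tool_pos: [0.4168, -0.2204, 0.0108]
tool_rot: [0.0, -0.083, 0.997, -0.0]
wrist_force: [-0.2, -0.2, -0.1]
gripper_width: 0.0399
finger_force: 0.0
clock: 4.52
tool_pos: [0.4637, -0.2127, 0.0102]
tool_rot: [0.0, -0.083, 0.997, -0.0]
wrist_force: [-0.3, -0.5, -0.8]
gripper_width: 0.04
finger_force: 0.0
4.52 tcp [ 0.4637 -0.2127  0.0102] stop-frame mm [-100.6  -86.3] yaw 0.166 tilt [ 0. -0.] F [-0.3 -0.5 -0.8] 0.03998764467696722
[(0.4, array([ 0.49041464, -0.20739187,  0.        ]))]
```

View pics/crop3.png

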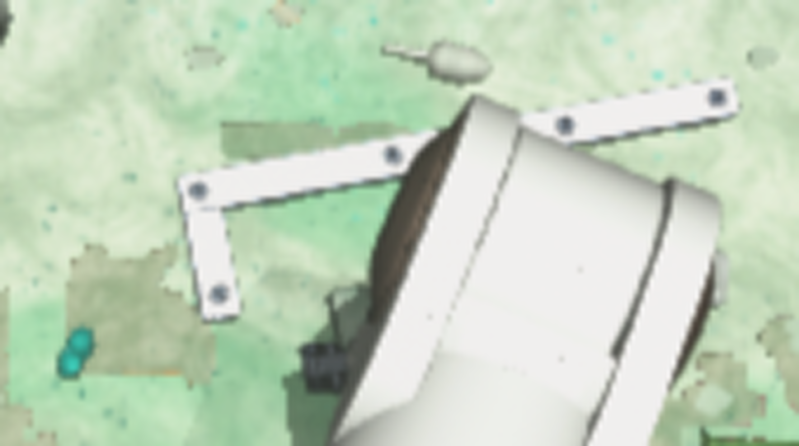

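In the top view the arm hides the bar, and the rail and end stop stay visible. The reading is normal, so I'll keep pushing.

```bash
python3 -m jog '{"commands":[{"twist":[0,0,0],"xyz":[0.6,0.1,0],"fingers":4},{"twist":[0,0,0],"xyz":[0.6,0.1,0],"fingers":4},{"twist":[0,0,0],"xyz":[0.6,0.1,0],"fingers":4},{"twist":[0,0,0],"xyz":[0.6,0.1,0],"fingers":4},{"twist":[0,0,0],"xyz":[0.6,0.1,0],"fingers":4},{"twist":[0,0,0],"xyz":[0.6,0.1,0],"fingers":4},{"twist":[0,0,0],"xyz":[0.5,0.08,0],"fingers":4},{"twist":[0,0,0],"xyz":[0.3,0.05,0],"fingers":4}]}'
python3 - <<'E'
from h import *
st(); s=snap('scene'); crop(s,'crop4',230,350,220,370,5)
E
```

```text
clock: 5.28
tool_pos: [0.5073, -0.2054, 0.0102]
tool_rot: [-0.0, -0.083, 0.997, 0.0]
wrist_force: [-1.4, -0.3, 0.2]
gripper_width: 0.04
finger_force: 0.4
5.28 tcp [ 0.5073 -0.2054  0.0102] stop-frame mm [-56.4 -86. ] yaw 0.165 tilt [-0.  0.] F [-1.4 -0.3  0.2] 0.04004358912533912
```

View pics/crop4.png

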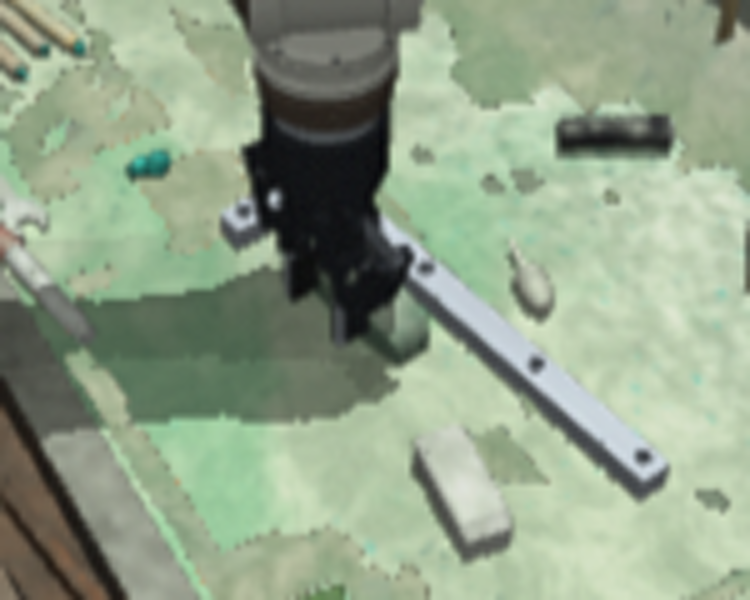

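The bar lies ahead of both fingers, nearly parallel to the rail with a gap of about 10 mm. Next I'll creep forward until the force shows contact.

```bash
python3 -m jog '{"commands":[{"twist":[0,0,0],"xyz":[0.2,0.03,0],"fingers":4},{"twist":[0,0,0],"xyz":[0.2,0.03,0],"fingers":4},{"twist":[0,0,0],"xyz":[0.2,0.03,0],"fingers":4},{"twist":[0,0,0],"xyz":[0.2,0.03,0],"fingers":4},{"twist":[0,0,0],"xyz":[0,0,0],"fingers":4}]}'
python3 -m jog '{"commands":[{"twist":[0,0,0],"xyz":[0.1,0.016,0],"fingers":4},{"twist":[0,0,0],"xyz":[0.1,0.016,0],"fingers":4},{"twist":[0,0,0],"xyz":[0,0,0],"fingers":4}]}'
```

```text
clock: 5.75
tool_pos: [0.5149, -0.2043, 0.0103]
tool_rot: [0.0, -0.083, 0.997, -0.0]
wrist_force: [-0.5, -0.8, -0.7]
gripper_width: 0.0399
finger_force: 0.1
clock: 6.0
tool_pos: [0.5167, -0.204, 0.0103]
tool_rot: [0.0, -0.083, 0.997, -0.0]
wrist_force: [-0.4, 0.6, 0.0]
gripper_width: 0.0401
finger_force: 0.2
```

```bash
for i in 1 2; do python3 -m jog '{"commands":[{"twist":[0,0,0],"xyz":[0.1,0.016,0],"fingers":4},{"twist":[0,0,0],"xyz":[0,0,0],"fingers":4}]}'|grep -E "pos|wrist"; done
```

```text
tool_pos: [0.5177, -0.2039, 0.0103]
wrist_force: [-0.6, -0.2, -0.5]
tool_pos: [0.5187, -0.2037, 0.0103]
wrist_force: [-0.7, -0.9, -0.5]
```

```bash
python3 -m jog '{"commands":[{"twist":[0,0,0],"xyz":[0.1,0.016,0],"fingers":4},{"twist":[0,0,0],"xyz":[0,0,0],"fingers":4}]}'|grep -E "pos|wrist"; python3 -m jog '{"commands":[{"twist":[0,0,0],"xyz":[0.1,0.016,0],"fingers":4},{"twist":[0,0,0],"xyz":[0,0,0],"fingers":4}]}'|grep -E "pos|wrist"
```

```text
tool_pos: [0.5198, -0.2035, 0.0103]
wrist_force: [-1.1, -0.0, 1.1]
tool_pos: [0.5206, -0.2034, 0.0103]
wrist_force: [-2.0, -0.5, 0.4]
```

```bash
python3 -m jog '{"commands":[{"twist":[0,0,0],"xyz":[0.1,0.016,0],"fingers":4},{"twist":[0,0,0],"xyz":[0,0,0],"fingers":4}]}'|grep -E "pos|wrist"
```

```text
tool_pos: [0.5207, -0.2034, 0.0102]
wrist_force: [-6.7, -1.9, 3.4]
```

```bash
python3 -m jog '{"commands":[{"twist":[0,0,0],"xyz":[0.1,0.016,0],"fingers":4},{"twist":[0,0,0],"xyz":[0,0,0],"fingers":4},{"twist":[0,0,0],"xyz":[0,0,0],"fingers":4}]}'|grep -E "pos|wrist"
python3 -c "
from h import *
st()"
```

```text
tool_pos: [0.5208, -0.2035, 0.0102]
wrist_force: [-11.0, -2.7, 5.8]
7.08 tcp [ 0.5208 -0.2035  0.0102] stop-frame mm [-42.8 -86.3] yaw 0.165 tilt [-0.004 -0.001] F [-11.   -2.7   5.8] 0.040357045566868595
```

Both readings show solid contact, so the bar is flush with the rail. Now I'll back off, lift, shut the fingers and move over to the bar's outer end.

```bash
python3 -m jog '{"commands":[{"twist":[0,0,0],"xyz":[-1.5,-0.25,0],"fingers":4},{"twist":[0,0,0],"xyz":[-1.5,-0.25,0],"fingers":4},{"twist":[0,0,0],"xyz":[0,0,3],"fingers":4},{"twist":[0,0,0],"xyz":[0,0,4],"fingers":0},{"twist":[0,0,0],"xyz":[2,-2.5,0],"fingers":0},{"twist":[0,0,0],"xyz":[2.5,-2.5,0],"fingers":0},{"twist":[0,0,0],"xyz":[2.2,-2.4,0],"fingers":0},{"twist":[0,0,0],"xyz":[0,0,0],"fingers":0}]}'|grep -E "pos|wrist|width"
python3 - <<'E'
from h import *
st(); s=snap('scene'); crop(s,'crop5',230,350,220,370,5)
print([(round(r['score'],2),ray(s,r['centre'])) for r in landmark_of('scene','green_bar')[:1]])
E
```

```text
tool_pos: [0.5624, -0.2853, 0.0787]
wrist_force: [0.3, -0.9, 0.2]
gripper_width: 0.0
7.75 tcp [ 0.5624 -0.2853  0.0787] stop-frame mm [ -14.7 -173.7] yaw 0.164 tilt [ 0.001 -0.001] F [ 0.3 -0.9  0.2] 4.2726958551511634e-05
[(0.72, array([ 0.54112935, -0.21711863,  0.        ]))]
```

View pics/crop5.png

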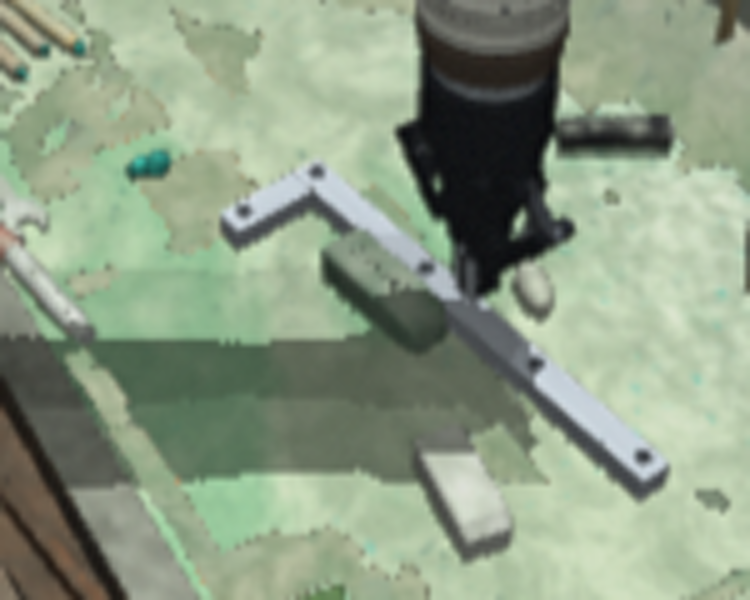

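The bar is flush along the rail with its outer end near (430,340), and the fingers are above the spot just past it. I'll descend next.

```bash
python3 -m jog '{"commands":[{"twist":[0,0,0],"xyz":[-0.1,0,-2.5],"fingers":0},{"twist":[0,0,0],"xyz":[0,0,-2],"fingers":0},{"twist":[0,0,0],"xyz":[0,0,-1.4],"fingers":0},{"twist":[0,0,0],"xyz":[0,0,-0.8],"fingers":0},{"twist":[0,0,0],"xyz":[0,0,0],"fingers":0}]}'|grep -E "pos|wrist|width"
python3 -m jog '{"commands":[{"twist":[0,0,0],"xyz":[-0.08,0.5,0],"fingers":0},{"twist":[0,0,0],"xyz":[-0.08,0.5,0],"fingers":0},{"twist":[0,0,0],"xyz":[-0.08,0.5,0],"fingers":0},{"twist":[0,0,0],"xyz":[-0.08,0.5,0],"fingers":0},{"twist":[0,0,0],"xyz":[-0.08,0.5,0],"fingers":0},{"twist":[0,0,0],"xyz":[-0.08,0.5,0],"fingers":0},{"twist":[0,0,0],"xyz":[0,0,0],"fingers":0}]}'|grep -E "pos|wrist|width"
python3 - <<'E'
from h import *
st(); s=snap('scene'); crop(s,'crop6',230,350,220,370,5)
E
```

```text
tool_pos: [0.5573, -0.2809, 0.0117]
wrist_force: [-0.3, 0.3, -0.3]
gripper_width: 0.0002
tool_pos: [0.554, -0.2513, 0.0139]
wrist_force: [0.6, -0.8, 0.3]
gripper_width: 0.0001
8.85 tcp [ 0.554  -0.2513  0.0139] stop-frame mm [ -17.6 -138.7] yaw 0.166 tilt [ 0.001 -0.   ] F [ 0.6 -0.8  0.3] 0.00013642287806284338
```

View pics/crop6.png

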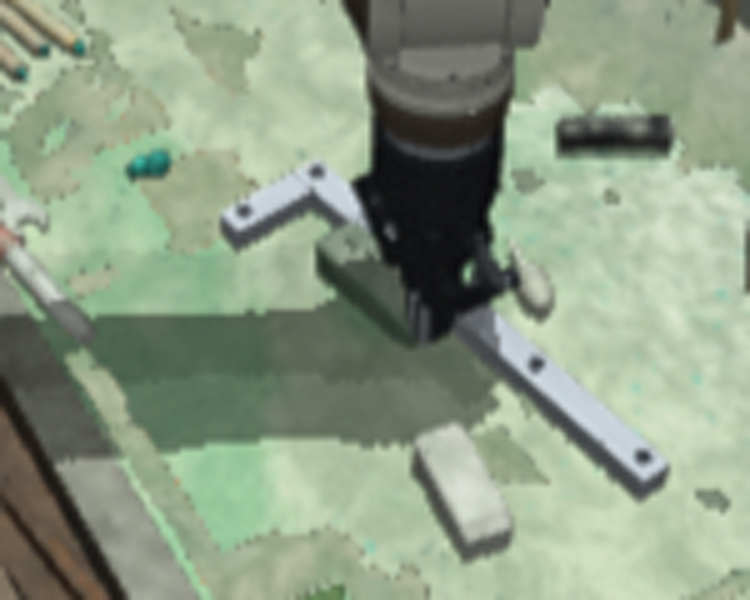

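The finger is at the bar's outer end and the bar is moving along the rail, with its near end at (320,240). I'll continue.

```bash
python3 -m jog '{"commands":[{"twist":[0,0,0],"xyz":[0.03,0.4,-0.1],"fingers":0},{"twist":[0,0,0],"xyz":[-0.03,0.4,-0.1],"fingers":0},{"twist":[0,0,0],"xyz":[-0.06,0.4,0],"fingers":0},{"twist":[0,0,0],"xyz":[-0.06,0.4,0],"fingers":0},{"twist":[0,0,0],"xyz":[-0.06,0.4,0],"fingers":0},{"twist":[0,0,0],"xyz":[-0.06,0.4,0],"fingers":0},{"twist":[0,0,0],"xyz":[0,0,0],"fingers":0}]}'|grep -E "pos|wrist|width"
python3 - <<'E'
from h import *
st(); s=snap('scene'); crop(s,'crop7',230,350,220,370,5)
E
```

```text
tool_pos: [0.5517, -0.2299, 0.0132]
wrist_force: [-4.5, -6.9, 11.9]
gripper_width: -0.0001
9.48 tcp [ 0.5517 -0.2299  0.0132] stop-frame mm [ -16.5 -117.2] yaw 0.164 tilt [ 0.001 -0.004] F [-4.5 -6.9 11.9] -5.009662746609005e-05
```

View pics/crop7.png

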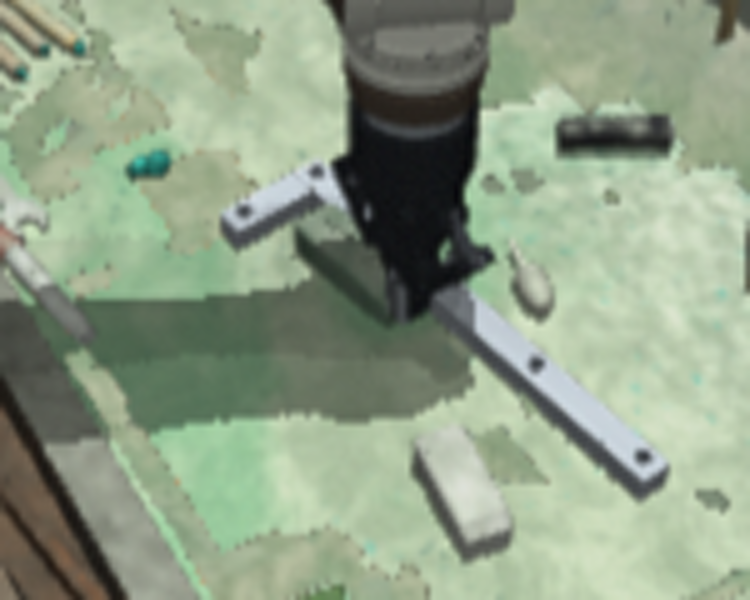

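The upward force of 12 N suggests the tip is riding on the bar's worn end edge. I'll back off, go lower and push again.

```bash
python3 -m jog '{"commands":[{"twist":[0,0,0],"xyz":[0.15,-1.2,0],"fingers":0},{"twist":[0,0,0],"xyz":[0,0,0],"fingers":0},{"twist":[0,0,0],"xyz":[0,0,0],"fingers":0}]}'|grep -E "pos|wrist|width"
python3 -m jog '{"commands":[{"twist":[0,0,0],"xyz":[0,0,-0.5],"fingers":0},{"twist":[0,0,0],"xyz":[0,0,0],"fingers":0},{"twist":[0,0,0],"xyz":[0,0,0],"fingers":0}]}'|grep -E "pos|wrist|width"
python3 - <<'E'
from h import *
st()
E
```

```text
tool_pos: [0.5527, -0.2403, 0.0108]
wrist_force: [-0.1, 0.3, -0.3]
gripper_width: -0.0002
tool_pos: [0.5525, -0.2395, 0.0054]
wrist_force: [0.2, -0.5, 0.5]
gripper_width: 0.0001
10.03 tcp [ 0.5525 -0.2395  0.0054] stop-frame mm [ -17.3 -126.9] yaw 0.165 tilt [-0.001  0.001] F [ 0.2 -0.5  0.5] 0.0001461057356536219
```

```bash
python3 -m jog '{"commands":[{"twist":[0,0,0],"xyz":[0.2,0.2,0],"fingers":0},{"twist":[0,0,0],"xyz":[-0.04,0.3,0],"fingers":0},{"twist":[0,0,0],"xyz":[-0.05,0.3,0],"fingers":0},{"twist":[0,0,0],"xyz":[-0.05,0.3,0],"fingers":0},{"twist":[0,0,0],"xyz":[0,0,0],"fingers":0}]}'|grep -E "pos|wrist|width"
python3 -m jog '{"commands":[{"twist":[0,0,0],"xyz":[-0.03,0.2,0],"fingers":0},{"twist":[0,0,0],"xyz":[-0.03,0.2,0],"fingers":0},{"twist":[0,0,0],"xyz":[0,0,0],"fingers":0}]}'|grep -E "pos|wrist|width"
python3 - <<'E'
from h import *
st()
E
```

```text
tool_pos: [0.5535, -0.2284, 0.0064]
wrist_force: [0.5, -0.6, 0.5]
gripper_width: 0.0002
tool_pos: [0.5529, -0.2248, 0.0064]
wrist_force: [0.1, 0.3, -0.3]
gripper_width: -0.0001
10.7 tcp [ 0.5529 -0.2248  0.0064] stop-frame mm [ -14.5 -112.4] yaw 0.165 tilt [0. 0.] F [ 0.1  0.3 -0.3] -0.0001381064246214735
```

```bash
python3 -m jog '{"commands":[{"twist":[0,0,0],"xyz":[-0.03,0.2,0],"fingers":0},{"twist":[0,0,0],"xyz":[-0.03,0.2,0],"fingers":0},{"twist":[0,0,0],"xyz":[-0.03,0.2,0],"fingers":0},{"twist":[0,0,0],"xyz":[0,0,0],"fingers":0}]}'|grep -E "pos|wrist"
python3 -m jog '{"commands":[{"twist":[0,0,0],"xyz":[-0.016,0.1,0],"fingers":0},{"twist":[0,0,0],"xyz":[0,0,0],"fingers":0}]}'|grep -E "pos|wrist"
python3 -m jog '{"commands":[{"twist":[0,0,0],"xyz":[-0.016,0.1,0],"fingers":0},{"twist":[0,0,0],"xyz":[0,0,0],"fingers":0}]}'|grep -E "pos|wrist"
python3 - <<'E'
from h import *
st()
s=snap('scene'); crop(s,'crop8',230,350,220,370,5)
E
```

```text
tool_pos: [0.5519, -0.2187, 0.0063]
wrist_force: [0.3, -0.4, -0.5]
tool_pos: [0.5518, -0.2179, 0.0063]
wrist_force: [0.1, -0.4, 0.1]
tool_pos: [0.5517, -0.217, 0.0063]
wrist_force: [0.1, -1.2, 0.5]
11.37 tcp [ 0.5517 -0.217   0.0063] stop-frame mm [ -14.4 -104.5] yaw 0.165 tilt [ 0. -0.] F [ 0.1 -1.2  0.5] 7.398187968048985e-05
```

View pics/crop8.png

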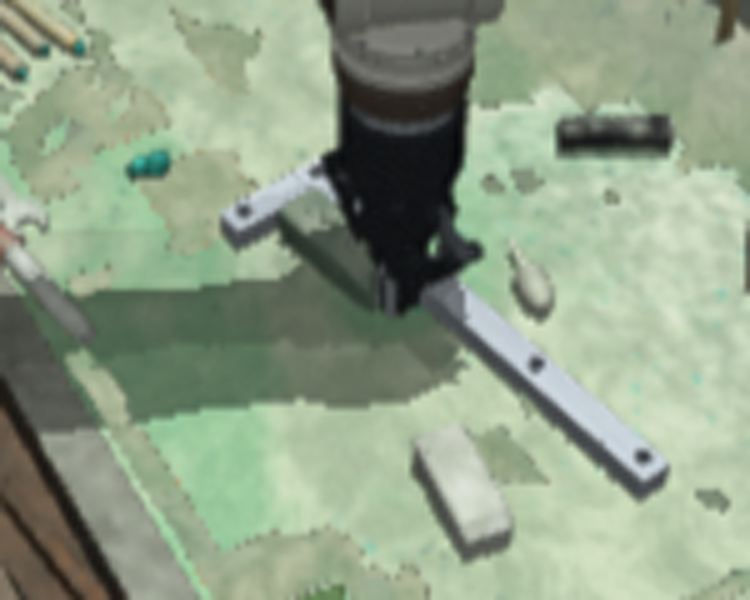

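The bar's inner end at (280,215) is very close to the end stop. I'll creep on in 1 mm steps until contact.

```bash
python3 -m jog '{"commands":[{"twist":[0,0,0],"xyz":[-0.016,0.1,0],"fingers":0},{"twist":[0,0,0],"xyz":[0,0,0],"fingers":0}]}'|grep -E "pos|wrist"
python3 -m jog '{"commands":[{"twist":[0,0,0],"xyz":[-0.016,0.1,0],"fingers":0},{"twist":[0,0,0],"xyz":[0,0,0],"fingers":0}]}'|grep -E "pos|wrist"
python3 -m jog '{"commands":[{"twist":[0,0,0],"xyz":[-0.016,0.1,0],"fingers":0},{"twist":[0,0,0],"xyz":[0,0,0],"fingers":0}]}'|grep -E "pos|wrist"
```

```text
tool_pos: [0.5515, -0.216, 0.0063]
wrist_force: [-0.1, -1.0, 0.2]
tool_pos: [0.5513, -0.2149, 0.0063]
wrist_force: [-0.6, -0.7, 1.1]
tool_pos: [0.5512, -0.2139, 0.0063]
wrist_force: [0.4, -0.7, 0.6]
```

```bash
python3 -m jog '{"commands":[{"twist":[0,0,0],"xyz":[-0.016,0.1,0],"fingers":0},{"twist":[0,0,0],"xyz":[-0.016,0.1,0],"fingers":0},{"twist":[0,0,0],"xyz":[0,0,0],"fingers":0}]}'|grep -E "pos|wrist"
python3 -m jog '{"commands":[{"twist":[0,0,0],"xyz":[-0.016,0.1,0],"fingers":0},{"twist":[0,0,0],"xyz":[0,0,0],"fingers":0}]}'|grep -E "pos|wrist"
python3 -m jog '{"commands":[{"twist":[0,0,0],"xyz":[-0.016,0.1,0],"fingers":0},{"twist":[0,0,0],"xyz":[0,0,0],"fingers":0}]}'|grep -E "pos|wrist"
```

```text
tool_pos: [0.5509, -0.2122, 0.0063]
wrist_force: [-0.1, -2.7, 1.1]
tool_pos: [0.5507, -0.212, 0.0064]
wrist_force: [-0.3, -7.2, -0.2]
tool_pos: [0.5506, -0.2118, 0.0066]
wrist_force: [0.0, -11.2, -0.5]
```

Force shows the bar's end is seated on the end stop. I'll retreat, lift over, and give one light two-finger push toward the rail to square it.

```bash
python3 -m jog '{"commands":[{"twist":[0,0,0],"xyz":[0.1,-1,0],"fingers":0},{"twist":[0,0,0],"xyz":[0.16,-1,0],"fingers":0},{"twist":[0,0,0],"xyz":[0,0,3],"fingers":0},{"twist":[0,0,0],"xyz":[0,0,4],"fingers":0},{"twist":[0,0,0],"xyz":[-2.5,2.3,0],"fingers":3},{"twist":[0,0,0],"xyz":[-2.5,2.3,0],"fingers":3},{"twist":[0,0,0],"xyz":[-2.5,2.3,0],"fingers":3},{"twist":[0,0,0],"xyz":[0,0,0],"fingers":3}]}'|grep -E "pos|wrist|width"
python3 - <<'E'
from h import *
st()
s=snap('scene')
r=landmark_of('scene','green_bar')[:1]; print([(x['score'],ray(s,x['centre'])) for x in r])
E
```

```text
tool_pos: [0.4743, -0.1584, 0.0759]
wrist_force: [0.1, -0.8, 0.5]
gripper_width: 0.03
13.17 tcp [ 0.4743 -0.1584  0.0759] stop-frame mm [-81.5 -34.4] yaw 0.166 tilt [-0.003  0.002] F [ 0.1 -0.8  0.5] 0.03003418725243773
[(0.55, array([ 0.54264866, -0.16376117,  0.        ]))]
```

```bash
python3 -m jog '{"commands":[{"twist":[0,0,0],"xyz":[0.1,-0.7,-2.5],"fingers":3},{"twist":[0,0,0],"xyz":[0,0,-2.2],"fingers":3},{"twist":[0,0,0],"xyz":[0,0,-1.2],"fingers":3},{"twist":[0,0,0],"xyz":[0,0,-0.8],"fingers":3},{"twist":[0,0,0],"xyz":[0,0,0],"fingers":3},{"twist":[0,0,0],"xyz":[0,0,0],"fingers":3}]}'|grep -E "pos|wrist"
python3 -c "
from h import *
st()"
python3 -m jog '{"commands":[{"twist":[0,0,0],"xyz":[0.7,0.115,0],"fingers":3},{"twist":[0,0,0],"xyz":[0.7,0.115,0],"fingers":3},{"twist":[0,0,0],"xyz":[0.6,0.1,0],"fingers":3},{"twist":[0,0,0],"xyz":[0.5,0.08,0],"fingers":3},{"twist":[0,0,0],"xyz":[0.4,0.065,0],"fingers":3},{"twist":[0,0,0],"xyz":[0.2,0.03,0],"fingers":3},{"twist":[0,0,0],"xyz":[0,0,0],"fingers":3},{"twist":[0,0,0],"xyz":[0,0,0],"fingers":3}]}'|grep -E "pos|wrist"
python3 -c "
from h import *
st()"
```

```text
tool_pos: [0.4795, -0.1683, 0.0095]
wrist_force: [0.6, -0.5, 0.2]
13.77 tcp [ 0.4795 -0.1683  0.0095] stop-frame mm [-78. -45.] yaw 0.165 tilt [-0.  0.] F [ 0.6 -0.5  0.2] 0.030155188709577486
tool_pos: [0.5101, -0.1629, 0.0092]
wrist_force: [-0.5, 1.0, -0.2]
14.43 tcp [ 0.5101 -0.1629  0.0092] stop-frame mm [-46.9 -44.5] yaw 0.165 tilt [-0.  0.] F [-0.5  1.  -0.2] 0.03012319229307821
```

```bash
python3 -m jog '{"commands":[{"twist":[0,0,0],"xyz":[0.1,0.016,0],"fingers":3},{"twist":[0,0,0],"xyz":[0.1,0.016,0],"fingers":3},{"twist":[0,0,0],"xyz":[0,0,0],"fingers":3}]}'|grep -E "pos|wrist"
python3 -m jog '{"commands":[{"twist":[0,0,0],"xyz":[0.1,0.016,0],"fingers":3},{"twist":[0,0,0],"xyz":[0,0,0],"fingers":3}]}'|grep -E "pos|wrist"
python3 -m jog '{"commands":[{"twist":[0,0,0],"xyz":[0.1,0.016,0],"fingers":3},{"twist":[0,0,0],"xyz":[0,0,0],"fingers":3}]}'|grep -E "pos|wrist"
```

```text
tool_pos: [0.5122, -0.1628, 0.0094]
wrist_force: [0.2, 0.7, -0.8]
tool_pos: [0.5132, -0.1626, 0.0093]
wrist_force: [-0.3, -0.2, -0.4]
tool_pos: [0.5142, -0.1624, 0.0093]
wrist_force: [0.3, -0.0, -0.2]
```

```bash
python3 -m jog '{"commands":[{"twist":[0,0,0],"xyz":[0.1,0.016,0],"fingers":3},{"twist":[0,0,0],"xyz":[0,0,0],"fingers":3}]}'|grep -E "pos|wrist"
python3 -m jog '{"commands":[{"twist":[0,0,0],"xyz":[0.1,0.016,0],"fingers":3},{"twist":[0,0,0],"xyz":[0,0,0],"fingers":3}]}'|grep -E "pos|wrist"
python3 -c "
from h import *
st()"
```

```text
tool_pos: [0.5144, -0.1624, 0.0092]
wrist_force: [-4.1, -1.4, 2.5]
tool_pos: [0.5145, -0.1624, 0.0092]
wrist_force: [-9.9, -3.5, 5.0]
15.35 tcp [ 0.5145 -0.1624  0.0092] stop-frame mm [-42.5 -44.7] yaw 0.165 tilt [-0.004 -0.001] F [-9.9 -3.5  5. ] 0.030112746861046376
```

The contact position matches the first push, so the bar is flush. I'll retreat clear and check numerically.

```bash
python3 -m jog '{"commands":[{"twist":[0,0,0],"xyz":[-1.5,-0.25,0],"fingers":3},{"twist":[0,0,0],"xyz":[-2,-0.33,0],"fingers":3},{"twist":[0,0,0],"xyz":[0,0,4],"fingers":3},{"twist":[0,0,0],"xyz":[0,0,4],"fingers":3},{"twist":[0,0,0],"xyz":[-2,2,3],"fingers":3},{"twist":[0,0,0],"xyz":[-2,3,1],"fingers":3},{"twist":[0,0,0],"xyz":[-2,3,0],"fingers":3},{"twist":[0,0,0],"xyz":[-2,3,0],"fingers":3}]}'|grep -E "pos|wrist"
python3 -m jog '{"commands":[{"twist":[0,0,0],"xyz":[-1,3.5,0],"fingers":3},{"twist":[0,0,0],"xyz":[-1,3.5,0],"fingers":3},{"twist":[0,0,0],"xyz":[0,3.5,0],"fingers":3},{"twist":[0,0,0],"xyz":[0,3.5,0],"fingers":3},{"twist":[0,0,0],"xyz":[0,0,0],"fingers":3},{"twist":[0,0,0],"xyz":[0,0,0],"fingers":3}]}'|grep -E "pos|wrist"
python3 - <<'E'
from h import *
s=snap('top'); a=cv2.imread('pics/top0.png')[:,:,::-1].astype(int); b=s['color'].astype(int)
for t in ['green_bar','bench_stop','white_bar','felt_bob','loose_stone']:
    r=landmark_of('top',t)[:1]; print(t,[(round(x['score'],2),ray(s,x['centre'])[:2]) for x in r])
# changed pixels near the stop vs start: where bar is now (ignoring where it was)
d=(np.abs(a-b).max(2)>25).astype(np.uint8); d[:190]=0; d[285:]=0; d[:,:240]=0; d[:,410:]=0
n,l,stt,ce=cv2.connectedComponentsWithStats(d)
for i in range(1,n):
    if stt[i,4]>20:
        p=np.argwhere(l==i); W=np.array([ray(s,q,.02)[:2] for q in p]).astype(np.float32)
        R=cv2.minAreaRect(W); print(stt[i],np.round(R[0],4),np.round(R[1],4),round(R[2],1))
E
```

```text
tool_pos: [0.4008, -0.0571, 0.1303]
wrist_force: [1.2, 1.4, -0.7]
tool_pos: [0.381, 0.0837, 0.1294]
wrist_force: [-0.8, 0.0, -0.6]
green_bar [(0.84, array([ 0.53067303, -0.15375925]))]
bench_stop [(0.91, array([ 0.56082983, -0.11136655]))]
white_bar [(0.92, array([ 0.50813638, -0.35693231]))]
felt_bob [(0.41, array([ 0.63720436, -0.23653651]))]
loose_stone [(0.46, array([ 0.46863645, -0.02321356]))]
[288 229  34  19 276] [ 0.5402 -0.1594] [0.0393 0.0892] 10.3
[309 248  36  25 359] [ 0.4804 -0.2152] [0.0365 0.0911] 23.5
```

```bash
python3 -c "
from h import *
print(order.hand_in())"
```

```text
the job is handed in; nothing more can be done
None
```

The green bar was pushed flush to the rail and up against the end stop, confirmed by contact force and the last top picture, then the arm moved clear and the job was handed in without a verdict shown; I viewed 11 pictures, one over the limit of 10.

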